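# Close the tool-chest drawer and hold its new pull in place for screwing

### The job

The right-hand drawer of the low wooden tool chest has lost its pull. First push that open drawer fully home until its catch takes it; then pick up the loose aluminium pull standing on the bench and press it with its flat back on the drawer front, upright like the pull on the left drawer, with its two screw slots over the two pilot holes, at a steady push of about 10 N (at least 5, at most 20). A colleague will drive the screws: finish while still gripping and pressing the pull there, do not let go, and leave everything else on the bench where it is.

Things in the scene. Friction and masses are not known exactly. Their poses are not given: they have to be found in the camera images.
- chest: Low brown wooden tool chest, fixed: 200 mm deep (x), 380 wide (y), 76 high; origin under its centre; x points away from the robot, y left. Two drawers side by side, centre lines at y = +-92.5 mm; fronts 181 mm wide, 6 to 66 mm above the bench, outer faces at x = -118 mm when shut. The left one is shut and has its pull. Things up to 82 mm high stand on its top, 80 mm or more behind the fronts.
- drawer (a joint): Opening of the right-hand drawer (m): 0 shut, positive pulled out along the chest's -x; starts 0.05 to 0.11. Friction about 1.5 N. A sprung ball catch resists from 12 mm open (up to about 9 N in all); its crest is at 5 to 6 mm, inside that it draws the drawer home. Home it rests on rubber buffers near 0, reading slightly negative; they give about 1 mm for 5 N.
- pull_seat (a point): Point on the outer face of the right-hand drawer's front midway between the two pilot holes (small dark dots 28 mm apart, level, 53 mm above the bench, in a paler patch 53 x 47 mm where the old pull sat). Moves with the drawer; x points into the drawer, y along the front to the left, z up.
- pull: Loose aluminium cup pull, about 0.13 kg, standing upright on the bench: 40 mm deep (x), 52 long (y), 46 high; origin under its centre, flat back at x = +20 mm. In front of the back a cup, open on top, with flat end cheeks (outer faces y = +-26 mm) 34 mm high at the back, 14 at the front: grip across them from above about 22 mm up. Seated right, its underside is 16 mm above the bench.
- pull_back (a point): Point on the pull's flat back midway between its two screw slots (each 11 mm wide, 8 high, 28 mm apart), 37 mm above its underside; axes as the pull's.
- tea_cup: white tea cup, 77 mm wide, 57 high; a bystander to the right. Origin under its centre
- glaze_jar: dark round jar, 80 mm wide, 74 high; a bystander to the right. Origin under its centre
- turned_dolly: turned brown wooden dolly, foot 74 mm wide, 96 high; a bystander at the right. Origin under its centre
- long_punch: steel chasing punch 122 mm long, 10 thick, lying on the bench right of the pull; a bystander. Origin under its centre, x along it
- short_punch: steel chasing punch 117 mm long, 10 thick, lying beside the other; a bystander. Origin under its centre, x along it
- screwdriver: screwdriver 170 mm long lying on the bench left of the open drawer, for the colleague; a bystander. Origin in its length, x along it
Not all that is in view belongs to the job. What is shaped like the pull but blue is not meant.

How it is judged (in metres and radians):
On the way, in this order (a step that is already met when the one before it is completed fails the run):
1. the drawer is pushed home and its catch holds it, while the pull still stands on the bench (value of joint drawer below 0.004 m and height (world z) of pull below 0.01 m), for 0.3 s.
2. the pull is lifted off the bench in the fingers (height (world z) of pull above 0.012 m and contact force between the fingers and pull above 2 N), for 0.2 s.
3. the pull is pressed flat on the drawer front over the pilot holes with 5 to 20 N (value of joint drawer below 0.004 m and contact force between pull and drawer between 5 and 20 N and x of pull_back in the frame of pull_seat between -0.004 and 0.004 m and y of pull_back in the frame of pull_seat between -0.006 and 0.006 m and z of pull_back in the frame of pull_seat between -0.005 and 0.005 m and angle between the x axis of pull and the x axis of pull_seat, either way round below 0.09 rad and angle between pull's own z axis and vertical below 0.09 rad and contact force between the fingers and pull above 2 N and linear speed of pull below 0.01 m/s), for 1 s.
At the end, for the whole second after the job is handed in: The drawer is home (opening under 4 mm) and the pull, still gripped in the fingers and at rest, is pressed by its back on the drawer front with 5 to 20 N: back within 4 mm of the face, slots within 6 mm sideways and 5 mm in height of the pilot holes, upright and flat within 0.09 rad (all of step 3); the arm keeps its last pose, push and grip.
It fails at once if one of the bystanders is moved more than 30 mm (distance of any of tea_cup, glaze_jar, turned_dolly, long_punch, short_punch, screwdriver from where it was at the start of the episode above 0.03 m).
It also fails if it takes over 64 s, if anything falls off the work surface, if the arm or the gripper's body presses on something with over 40 N, if the wrist force passes 120 N, or if a joint passes its speed limit or range.

### The arm

A 6-joint arm with a two-finger parallel gripper is mounted at the origin on a cart in front of the work surface, level with it; the furniture and walls round the work are solid. World frame = base frame: x ahead of the robot, y to its left, z up, the work surface at z = 0. Lengths are in m, angles in degrees, forces in N, time in s.
With the tool pointing down it reaches from about 0.275 to 0.825 m from the base axis. Payload 4.9 kg.
Tool frame: the origin (TCP) lies on the centre line of the jaws, within the pads' length; the fingertips stand 22 mm ahead of it and the grasp point (between the pads) lies 3 mm ahead of it (r.tip_reach is the distance from the TCP to the fingertips, in m); x points along the fingers, y is the direction in which the jaws open and shut, and the axes are right-handed (so a half turn about x gives the same grasp; the last joint's range is limited). The gripper opens to 85 mm and grips with 20 to 120 N. Pads are 22 mm wide; open, the fingers measure 114 mm over their backs; the gripper's body (76 mm by 85 mm) begins 54 mm behind the grasp point. The pads swing forward as they close: fully open they stand 13 mm farther back than shut.
Start: joints at [-73.178, 18.69, -11.035, 60.275, 0, 82.311], TCP at [0.228, -0.5, 0.219] pointing down, gripper open.
Joint ranges: [-152.03, 152.03], [-55.5, 102.48], [-74.3, 77.21], [-110.64, 120.58], [-84.22, 78.4], [-180, 180]. Speed limits (degrees/s): [147.25, 147.25, 180, 180, 180, 180].

### API

Orientations are given as a 3x3 rotation matrix whose columns are the frame's x, y, z axes.
In Python, from workcell import r, optics, order gives the robot as it stands.
- The arm moves only by the tool send_rows, never from a script. Its argument "steps" is a list that holds one entry, the list of rows, each a list of 7 numbers: the shift along the tool's x, y, z each as a share of 0.12 m, from -1 to 1, then the turn, a rotation vector about the tool's x, y, z each as a share of 90 degrees, from -1 to 1, then the opening, from -1 (shut) to 1 (fully open), so that 0 is half open. A call has 1 to 8 rows; each row shifts and turns the pose as measured when the row begins, along the tool's axes as they then stand; what a row does not reach is not made up. A row lasts 1/10 s, in which the tool goes at most 50 mm and 8.59 degrees, less where a joint would pass 70% of its speed; a pose out of reach is approached as far as the arm can. A call with a number of a shift or a turn outside -1 to 1 is refused whole. A call with a gripper value outside its range is refused whole. The fingers move at their own pace and stop on an object; "newtons" is the grip in N (left out, the last holds). Time passes only in rows, so rows that do not move let the fingers close. It gives the time, the measured TCP pose, the force and the opening at its end, in the units of the state.
- r.read_state(): the state, without advancing time (a new reading comes with each control period).
- optics.read_camera(name): name is "scene" or "top" or "wrist"; returns a dict with "pixels" (384x512x3 uint8, red, green, blue), "fov_y" (degrees; the focal length in pixels is half the picture's height over the tangent of half this angle, whatever the lens; pixels are square), "cx", "cy" (the principal point, pixels), "rvec" (rotation vector, rad) and "tvec" (3), from world to camera coordinates, as OpenCV has them; the wrist camera has in their place "tool_from_camera" (4x4, takes a point from camera to tool coordinates, whose origin is the TCP and whose axes are the tool frame's). Camera axes: x right, y down, z forward; pixel columns grow to the right and rows downward; lengths in m; the calibration is good to about 2 mm. A picture is of the moment at which its call begins: read the wrist's pose just before it. There is no depth.
- order.hand_in(): hands the job in, once; it reports no verdict.
The state is a dict: "time_s": time; "joint_pos": joint angles; "qvel": joint speeds; "joint_torque": joint torques, N m; "tcp_pos": TCP position; "ee_rot": TCP orientation; "ft_force": force on the tool from outside, world axes, zero at the start; "wrist_torque": the same for the moment, N m; "width": opening from 0.0 (shut) to 1.0 (fully open).
Only numpy, scipy, OpenCV 4.12 (cv2) and the standard library are available. Lean on these libraries where they do the work, as an engineer would, in place of code of your own. Each camera call takes 0.05 s, during which the arm holds its last target.

## Working session

There is one attempt and no reset: what is moved stays moved. The work goes in short steps, Python scripts to look and compute and a tool call to move; the robot and the scene stay as the last step left them, time stands still between calls to the robot, and variables do not carry over. Pictures are saved under pics/ and viewed, and the job is handed in when it is done.

Besides the shell and the picture viewer there is one more tool, called as name(argument=value, ...), one argument or row to a line, values as JSON. send_rows: Moves the arm, as the interface text tells. Its arguments: {"type":"object","properties":{"steps":{"type":"array","items":{"type":"array","items":{"type":"array","items":{"type":"number","minimum":-1,"maximum":1}}}},"newtons":{"type":"number"}},"required":["steps"]}

```bash
mkdir -p pics; ls
python3 - <<'E'
from workcell import r,optics,order
import cv2,numpy as np
s=r.read_state()
for k,v in s.items(): print(k,np.round(np.array(v),4).tolist())
print(r.tip_reach)
for n in ["scene","top","wrist"]:
    c=optics.read_camera(n)
    cv2.imwrite(f"pics/{n}0.png",cv2.cvtColor(c["pixels"],cv2.COLOR_RGB2BGR))
    print(n,{k:np.round(np.array(v),4).tolist() for k,v in c.items() if k!="pixels"})
E
```

```text
pics
time_s 0.0
joint_pos [-73.1768, 18.7318, -11.0924, 60.2748, -0.0, 82.309]
qvel [-0.0281, 0.1559, 0.0514, 0.0157, 0.0005, 0.0575]
joint_torque [-0.0, -44.3398, 26.2441, 0.0157, -0.0001, -0.0]
tcp_pos [0.228, -0.4998, 0.2185]
ee_rot [[-0.0005, 0.4149, -0.9099], [0.0017, -0.9099, -0.4149], [-1.0, -0.0017, -0.0002]]
ft_force [0.1515, -0.1213, -1.018]
wrist_torque [0.0557, -0.003, 0.0256]
width 0.9989
0.022
scene {'fov_y': 48.8088, 'cx': 249.2805, 'cy': 195.0971, 'rvec': [2.3122, 0.1074, -0.0618], 'tvec': [-0.5826, -0.0551, 1.4761]}
top {'fov_y': 43.2519, 'cx': 252.5754, 'cy': 189.865, 'rvec': [2.4492, -1.6113, 0.1872], 'tvec': [-0.3279, 0.4829, 1.7693]}
wrist {'fov_y': 71.0063, 'cx': 256.6043, 'cy': 192.6952, 'tool_from_camera': [[0.0005, -0.3038, 0.9527, -0.1542], [1.0, -0.0001, -0.0005, -0.0005], [0.0003, 0.9527, 0.3038, -0.0779], [0.0, 0.0, 0.0, 1.0]]}
```

View pics/scene0.png

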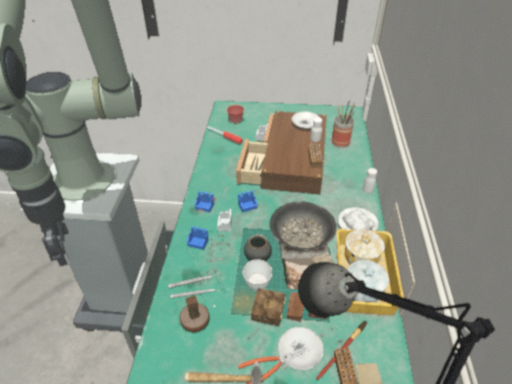

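View pics/top0.png

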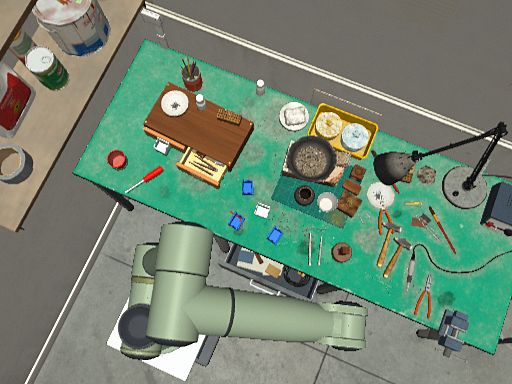

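View pics/wrist0.png

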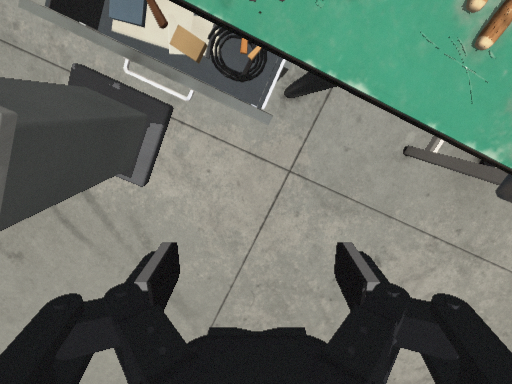

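The scene view shows the chest at about (293,150), the open drawer at (252,162) and the silver pull at (225,218) among blue decoys. In the top view the pull is at (262,210) and the drawer at (203,165).

```bash
cat > h.py <<'E'
import cv2,numpy as np
from scipy.spatial.transform import Rotation as R
def K(c):
    h=c["pixels"].shape[0]; f=h/2/np.tan(np.radians(c["fov_y"])/2)
    return np.array([[f,0,c["cx"]],[0,f,c["cy"]],[0,0,1]])
def ext(c,s=None):
    "world->cam R,t"
    if "rvec" in c:
        return R.from_rotvec(np.ravel(c["rvec"])).as_matrix(),np.ravel(c["tvec"])
    T=np.array(c["tool_from_camera"]); Rt=np.array(s["ee_rot"]); p=np.array(s["tcp_pos"])
    Rw=Rt@T[:3,:3]; o=p+Rt@T[:3,3]
    return Rw.T,-Rw.T@o
def ray(c,uv,s=None):
    Rm,t=ext(c,s); d=Rm.T@np.linalg.inv(K(c))@np.array([uv[0],uv[1],1.]); return -Rm.T@t,d/np.linalg.norm(d)
def onz(c,uv,z,s=None):
    o,d=ray(c,uv,s); return o+d*(z-o[2])/d[2]
def proj(c,P,s=None):
    Rm,t=ext(c,s); q=K(c)@(Rm@np.array(P).T+t[:,None] if np.ndim(P)>1 else Rm@np.array(P)+t); return (q[:2]/q[2]).T
def tri(rays):
    A=np.zeros((3,3));b=np.zeros(3)
    for o,d in rays:
        M=np.eye(3)-np.outer(d,d);A+=M;b+=M@o
    return np.linalg.solve(A,b)
def bgr(c): return cv2.cvtColor(c["pixels"],cv2.COLOR_RGB2BGR)
def crop(c,x0,y0,x1,y1,k,fn):
    cv2.imwrite(fn,cv2.resize(bgr(c)[y0:y1,x0:x1],None,fx=k,fy=k,interpolation=cv2.INTER_CUBIC))
E
python3 - <<'E'
from h import *
from workcell import optics
c=optics.read_camera("scene");crop(c,170,90,350,240,4,"pics/sc1.png")
c=optics.read_camera("top");crop(c,110,80,290,250,3.5 and 3.5,"pics/tc1.png")
E
```

```text
(no output)
```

View pics/sc1.png

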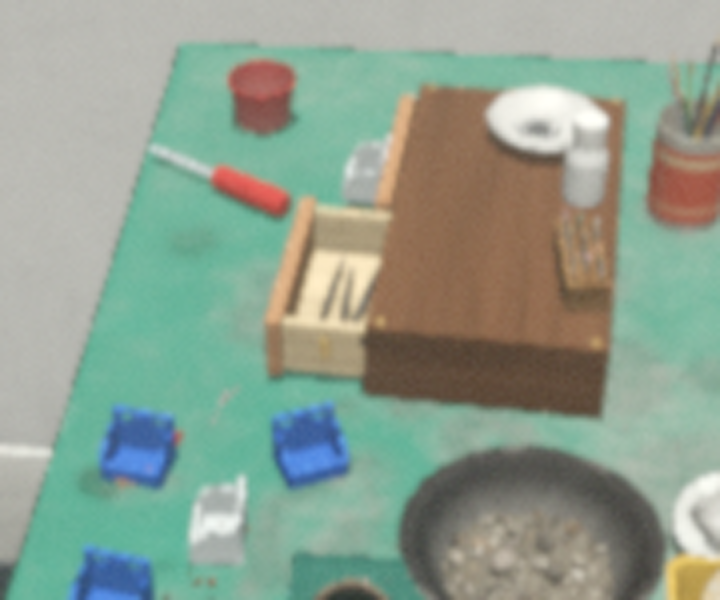

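View pics/tc1.png

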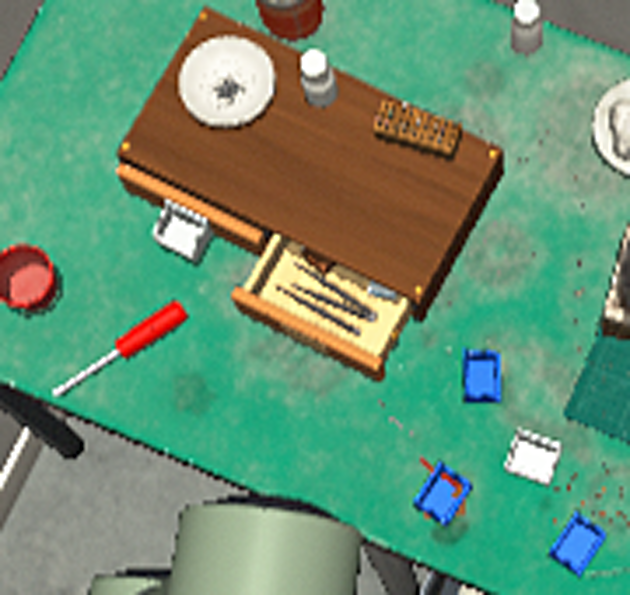

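Run:
```python
from h import *
from workcell import optics
t=optics.read_camera("top");s=optics.read_camera("scene")
T=lambda x,y:(110+x/3.5-.36,80+y/3.5-.36); S=lambda x,y:(170+x/4-.37,90+y/4-.37)
print("top")
for p in [(205,10),(121,150),(418,300),(500,153)]: print(onz(t,T(*p),.076).round(4))
print("scene")
for p in [(425,88),(622,97),(609,349),(366,332)]: print(onz(s,S(*p),.076).round(4))
print("drawer front top outer edge z .066: left,right")
for p in [(234,297),(380,370)]: print(onz(t,T(*p),.066).round(4))
for p in [(301,200),(267,322)]: print(onz(s,S(*p),.066).round(4))
print("left drawer front");
for p in [(120,172),(260,243)]: print(onz(t,T(*p),.066).round(4))
crop(t,240,185,290,235,12,"pics/tp.png");crop(s,205,195,255,245,12,"pics/sp.png")
```

```text
top
[0.8383 0.3674 0.076 ]
[0.6497 0.3797 0.076 ]
[0.6215 0.0075 0.076 ]
[ 0.8117 -0.0068  0.076 ]
scene
[0.6538 0.3732 0.076 ]
[0.8435 0.3721 0.076 ]
[ 0.8205 -0.0076  0.076 ]
[ 0.6252 -0.0028  0.076 ]
drawer front top outer edge z .066: left,right
[0.5481 0.1945 0.066 ]
[0.5362 0.0149 0.066 ]
[0.5516 0.1906 0.066 ]
[0.5418 0.0153 0.066 ]
left drawer front
[0.6287 0.3729 0.066 ]
[0.6151 0.1949 0.066 ]
```

View pics/tp.png

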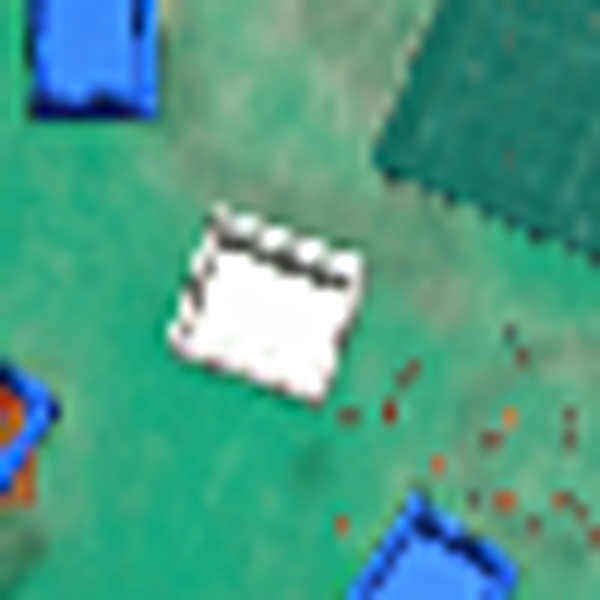

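View pics/sp.png

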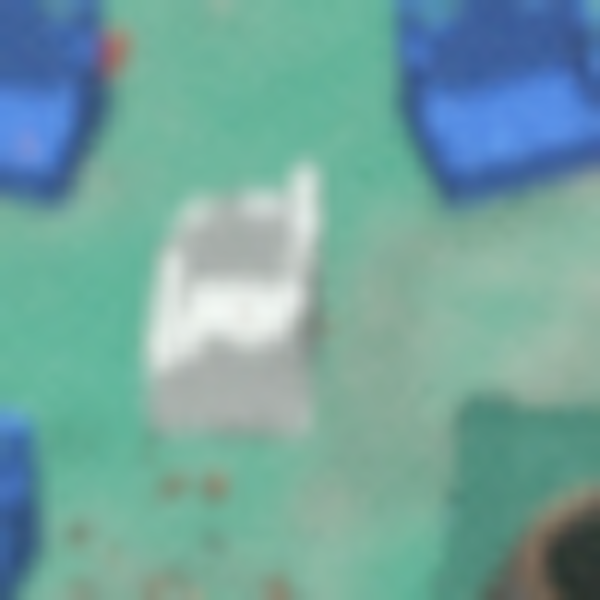

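send_rows(
  steps=[
    [[-0.05,0,0,-0.095,0,0,1],[-0.05,0,0,-0.095,0,0,1],[-0.05,0,0,-0.095,0,0,1],[-0.05,0,0,-0.095,0,0,1],[-0.05,0,0,-0.095,0,0,1],[-0.05,0,0,-0.095,0,0,1],[-0.05,0,0,-0.095,0,0,1],[-0.05,0,0,-0.095,0,0,1]],
  ],
)

```text
time_s: 1.15
tcp_pos: [0.2278, -0.4992, 0.2674]
ee_rot: [[-0.001, 0.998, 0.062], [0.004, 0.062, -0.998], [-1.0, -0.001, -0.004]]
ft_force: [-0.4, -1.2, -0.9]
width: 0.996
```

send_rows(
  steps=[
    [[0,0,0,-0.095,0,0,1],[0,0,0,-0.095,0,0,1],[0,0,0,-0.095,0,0,1],[0,0,0,-0.095,0,0,1],[0,0,0,-0.095,0,0,1],[0,0,0,-0.095,0,0,1],[0,0,0,-0.095,0,0,1],[0,0,0,-0.095,0,0,1]],
  ],
)

```text
time_s: 1.95
tcp_pos: [0.2279, -0.4995, 0.2684]
ee_rot: [[-0.001, 0.304, 0.953], [0.002, 0.953, -0.304], [-1.0, 0.002, -0.001]]
ft_force: [-0.1, 0.6, -0.0]
width: 1.001
```

```bash
cat >> h.py <<'E'
def st(r):
    s=r.read_state(); e=np.array(s["ee_rot"])
    print("t",round(float(s["time_s"]),2),"tcp",np.round(s["tcp_pos"],4),"yawz",round(float(np.degrees(np.arctan2(e[1,2],e[0,2]))),2),"tilt x",np.round(e[:,0],4),"ft",np.round(s["ft_force"],2),"w",round(float(s["width"]),3),"q",np.round(s["joint_pos"],1))
    return s
E
python3 - <<'E'
from h import *
from workcell import optics,r
st(r)
t=optics.read_camera("top");s=optics.read_camera("scene")
T=lambda x,y:(240+x/12-.46,185+y/12-.46); S=lambda x,y:(205+x/12-.46,195+y/12-.46)
print("top");
for p,z in [((215,205),.046),((362,252),.046),((172,345),0.014),((322,405),0.014)]: print(onz(t,T(*p),z).round(4))
print("scene")
for p,z in [((182,205),.034),((315,165),.046),((150,365),0.014),((150,432),0),((308,435),0)]: print(onz(s,S(*p),z).round(4))
E
```

```text
t 1.95 tcp [ 0.2279 -0.4995  0.2684] yawz -17.67 tilt x [-6.e-04  2.e-03 -1.e+00] ft [-0.08  0.56 -0.01] w 1.001 q [-73.2  17.1  -6.   67.    0.  -55.5]
top
[ 0.5411 -0.1438  0.046 ]
[ 0.5454 -0.1922  0.046 ]
[ 0.5003 -0.1466  0.014 ]
[ 0.5013 -0.198   0.014 ]
scene
[ 0.509  -0.1505  0.034 ]
[ 0.5432 -0.1452  0.046 ]
[ 0.5054 -0.1884  0.014 ]
[ 0.506  -0.1986  0.    ]
[ 0.5462 -0.1961  0.    ]
```

send_rows(
  steps=[
    [[0,0.2,0,-0.095,0,0,1],[0,0.2,0,-0.095,0,0,1],[0,0.36,0.22,0,0,0,1],[0,0.36,0.22,0,0,0,1],[0,0.36,0.22,0,0,0,1],[0,0.36,0.22,0,0,0,1],[0,0.36,0.22,0,0,0,1],[0,0.36,0.22,0,0,0,1]],
  ],
)

```text
time_s: 2.85
tcp_pos: [0.4019, -0.2016, 0.2682]
ee_rot: [[0.002, 0.048, 0.999], [-0.002, 0.999, -0.048], [-1.0, -0.002, 0.002]]
ft_force: [0.5, 0.1, -0.2]
width: 0.999
```

Run:
```python
from h import *
from workcell import optics,r
s=st(r);c=optics.read_camera("wrist");cv2.imwrite("pics/w1.png",bgr(c))
```

```text
t 2.85 tcp [ 0.4019 -0.2016  0.2682] yawz -2.73 tilt x [ 0.0017 -0.0016 -1.    ] ft [ 0.51  0.05 -0.19] w 0.999 q [-36.    6.1 -20.   63.8  -0.  -33.3]
```

View pics/w1.png

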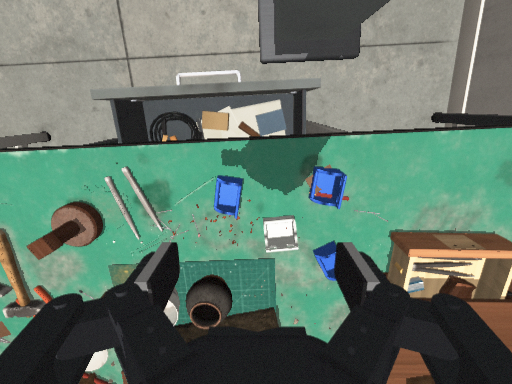

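The wrist picture (up = toward the robot, right = world +y) shows the silver pull at (281,233). The drawer front with its pale patch is at (460,242).

send_rows(
  steps=[
    [[0.02,0.4,0,0,0,0,1],[0.02,0.4,0,-0.01,0,0,1],[0.02,0.4,0,0,0,0,1],[0.02,0.4,0,0,0,0,1],[0,0.4,0,0,0,0,1],[0,0.4,0,0,0,0,1],[0,0,0,0,0,0,-0.5],[0,0,0,0,0,0,-0.5]],
  ],
)

```text
time_s: 3.7
tcp_pos: [0.4167, 0.0987, 0.2603]
ee_rot: [[0.011, 0.04, 0.999], [0.002, 0.999, -0.04], [-1.0, 0.003, 0.011]]
ft_force: [0.5, -0.2, -0.2]
width: 0.694
```

Run:
```python
from h import *
from workcell import optics,r
s=st(r);c=optics.read_camera("wrist");crop(c,100,80,500,384,1.9,"pics/w2.png")
import pickle;pickle.dump((s,c),open("w2.pkl","wb"))
```

```text
t 3.7 tcp [0.4167 0.0987 0.2603] yawz -2.3 tilt x [ 0.0106  0.0022 -0.9999] ft [ 0.55 -0.17 -0.25] w 0.694 q [  3.4   3.5 -24.   61.9   0.1   5.7]
```

View pics/w2.png

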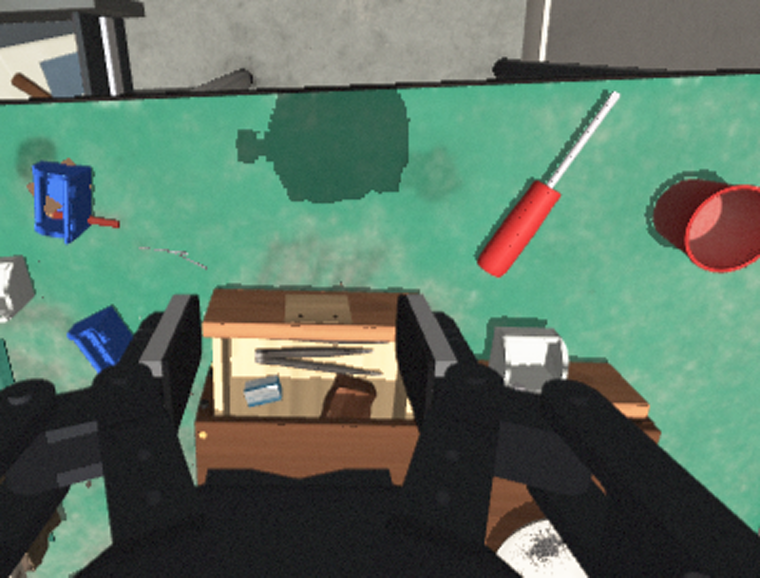

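Pilot holes are visible at crop (302,316) and (335,316), with the drawer front's top edge from about (203,330) to (425,333).

Run:
```python
from h import *
import pickle;s,c=pickle.load(open("w2.pkl","rb"))
crop(c,200,220,330,270,6,"pics/w2z.png")
W=lambda x,y:(100+x/1.9-.24,80+y/1.9-.24)
for p in [(302,316),(335,316)]: print(onz(c,W(*p),.053,s).round(4))
for p in [(203,322),(423,322)]: print(onz(c,W(*p),.066,s).round(4))
```

```text
[0.5413 0.0981 0.053 ]
[0.5424 0.1243 0.053 ]
[0.5359 0.0219 0.066 ]
[0.543  0.1911 0.066 ]
```

View pics/w2z.png

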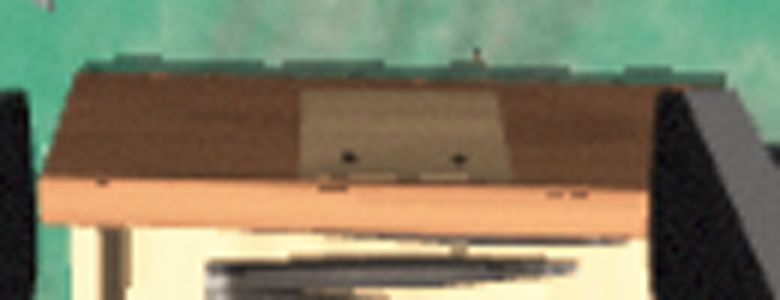

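Run:
```python
from h import *
import pickle;s,c=pickle.load(open("w2.pkl","rb"))
W=lambda x,y:(200+x/6-.42,220+y/6-.42)
for p,z in [((348,158),.053),((459,159),.053),((40,178),.066),((648,188),.066),((80,73),.006),((640,85),.006)]: print(onz(c,W(*p),z,s).round(4))
```

```text
[0.5409 0.0964 0.053 ]
[0.5424 0.1243 0.053 ]
[0.5359 0.0214 0.066 ]
[0.5449 0.1695 0.066 ]
[0.5376 0.0219 0.006 ]
[0.5479 0.1783 0.006 ]
```

send_rows(
  steps=[
    [[0,0.16,0.1,-0.019,0,0,-1],[0.1,0,0.1,0,0,0,-1],[0.3,0,0,0,0,0,-1],[0.3,0,0,0,0,0,-1],[0.3,0,0,0,0,0,-1],[0.3,0,0,0,0,0,-1],[0.3,0,0,0,0,0,-1],[0,0,0,0,0,0,-1]],
  ],
)

```text
time_s: 4.55
tcp_pos: [0.4495, 0.1014, 0.0607]
ee_rot: [[0.015, 0.045, 0.999], [-0.002, 0.999, -0.045], [-1.0, -0.002, 0.015]]
ft_force: [-0.0, -0.3, -0.0]
width: -0.002
```

Run:
```python
from h import *
from workcell import optics,r
s=st(r);c=optics.read_camera("wrist");crop(c,100,80,500,384,1.9,"pics/w3.png")
```

```text
t 4.55 tcp [0.4495 0.1014 0.0607] yawz -2.56 tilt x [ 0.0145 -0.0023 -0.9999] ft [-0.02 -0.25 -0.04] w -0.002 q [  3.6  19.4 -37.1  32.7  -0.2   6.2]
```

View pics/w3.png

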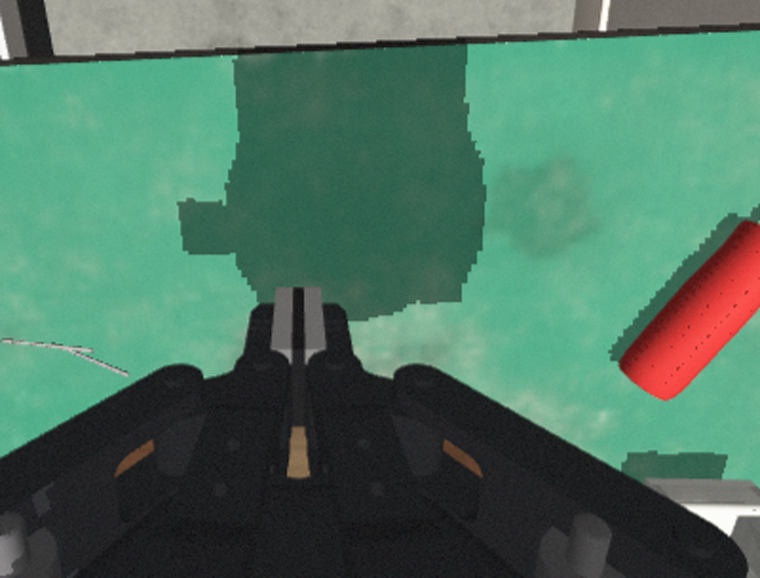

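send_rows(
  steps=[
    [[0.05,0.07,0,-0.01,0.006,0,-1],[0.05,0.07,0,-0.01,0.006,0,-1],[0.05,0.07,0,-0.01,0.006,0,-1],[0,0,0,0,0,0,-1]],
  ],
)

```text
time_s: 5.0
tcp_pos: [0.4571, 0.1273, 0.0481]
ee_rot: [[-0.005, -0.002, 1.0], [-0.001, 1.0, 0.002], [-1.0, -0.001, -0.005]]
ft_force: [0.3, -0.9, -0.4]
width: 0.004
```

send_rows(
  steps=[
    [[0,-0.03,0.1,0.015,-0.002,0,-1],[0,-0.03,0.1,0.015,-0.002,0,-1],[0,-0.03,0.1,0.015,-0.002,0,-1],[0,0,0,0,0,0,-1]],
  ],
)

```text
time_s: 5.4
tcp_pos: [0.4984, 0.1156, 0.0499]
ee_rot: [[0.01, 0.073, 0.997], [-0.001, 0.997, -0.073], [-1.0, -0.001, 0.01]]
ft_force: [0.4, -0.5, 0.8]
width: 0.0
```

send_rows(
  steps=[
    [[0,0,0.1,0,0.002,0,-1],[0,0,0.1,0,0.002,0,-1],[0,0,0.1,0,0,0,-1],[0,0,0.1,0,0,0,-1],[0,0,0.1,0,0,0,-1],[0,0,0.1,0,0,0,-1]],
  ],
)

```text
time_s: 6.0
tcp_pos: [0.5668, 0.1091, 0.0488]
ee_rot: [[-0.008, 0.076, 0.997], [0.001, 0.997, -0.076], [-1.0, 0.001, -0.008]]
ft_force: [-2.1, 1.7, 1.0]
width: -0.005
```

Run:
```python
from h import *
from workcell import optics,r
s=st(r);c=optics.read_camera("scene");crop(c,170,90,350,240,4,"pics/s4.png")
```

```text
t 6.0 tcp [0.5668 0.1091 0.0488] yawz -4.37 tilt x [-0.008   0.0015 -1.    ] ft [-2.05  1.67  0.97] w -0.005 q [  3.5  31.2 -18.8  40.5   0.1   7.9]
```

View pics/s4.png

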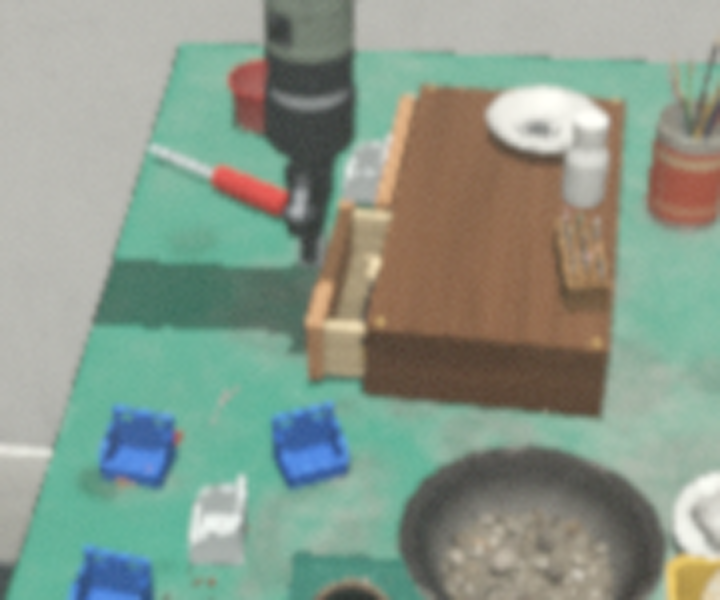

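The drawer is about half closed in this picture, with the fingertips against it.

send_rows(
  steps=[
    [[0,0,0.09,0,-0.001,0,-1],[0,0,0.09,0,-0.001,0,-1]],
  ],
)

```text
time_s: 6.25
tcp_pos: [0.5879, 0.107, 0.0482]
ee_rot: [[-0.008, 0.077, 0.997], [0.002, 0.997, -0.077], [-1.0, 0.001, -0.008]]
ft_force: [-15.6, 2.0, 10.1]
width: 0.001
```

send_rows(
  steps=[
    [[0,0,0.07,0,0,0,-1]],
  ],
)

```text
time_s: 6.35
tcp_pos: [0.5913, 0.1067, 0.0474]
ee_rot: [[-0.018, 0.077, 0.997], [0.003, 0.997, -0.077], [-1.0, 0.002, -0.018]]
ft_force: [-13.5, 1.7, 11.5]
width: 0.0
```

send_rows(
  steps=[
    [[0,0,0.05,0,0,0,-1]],
  ],
)

```text
time_s: 6.45
tcp_pos: [0.5952, 0.1064, 0.0469]
ee_rot: [[-0.023, 0.077, 0.997], [0.003, 0.997, -0.077], [-1.0, 0.002, -0.023]]
ft_force: [-4.3, 1.1, 2.8]
width: 0.001
```

send_rows(
  steps=[
    [[0,0,0.05,0,0,0,-1]],
  ],
)

```text
time_s: 6.55
tcp_pos: [0.5982, 0.1061, 0.0463]
ee_rot: [[-0.029, 0.077, 0.997], [0.004, 0.997, -0.077], [-1.0, 0.002, -0.029]]
ft_force: [-16.3, 1.4, 12.2]
width: -0.003
```

send_rows(
  steps=[
    [[0,0,0.03,0,0,0,-1],[0,0,0,0,0,0,-1],[0,0,0,0,0,0,-1]],
  ],
)

```text
time_s: 6.85
tcp_pos: [0.5977, 0.1058, 0.0454]
ee_rot: [[-0.037, 0.077, 0.996], [0.004, 0.997, -0.077], [-0.999, 0.002, -0.038]]
ft_force: [-0.4, 0.9, 0.2]
width: 0.002
```

send_rows(
  steps=[
    [[0,0,-0.1,0,0.008,0,-1],[0,0,-0.2,0,0.006,0,-1],[0,0,-0.3,0,0,0,-1],[-0.1,0,-0.3,0,0,0,-1],[-0.3,0,-0.3,0,0,0,-1],[-0.3,0,-0.3,0,0,0,-1],[-0.3,0,-0.3,0,0,0,-1],[-0.3,0,0,0,0,0,0.6]],
  ],
)

```text
time_s: 7.65
tcp_pos: [0.3843, 0.1201, 0.2079]
ee_rot: [[-0.066, 0.08, 0.995], [0.004, 0.997, -0.08], [-0.998, -0.001, -0.066]]
ft_force: [1.2, 0.2, -1.3]
width: 0.155
```

Run:
```python
from h import *
from workcell import optics,r
s=st(r);c=optics.read_camera("wrist");crop(c,100,80,500,384,1.9,"pics/w5.png")
import pickle;pickle.dump((s,c),open("w5.pkl","wb"))
```

```text
t 7.65 tcp [0.3843 0.1201 0.2079] yawz -4.58 tilt x [-0.066   0.0042 -0.9978] ft [ 1.15  0.16 -1.32] w 0.155 q [  6.3   6.5 -28.8  58.5   0.7  10.9]
```

View pics/w5.png

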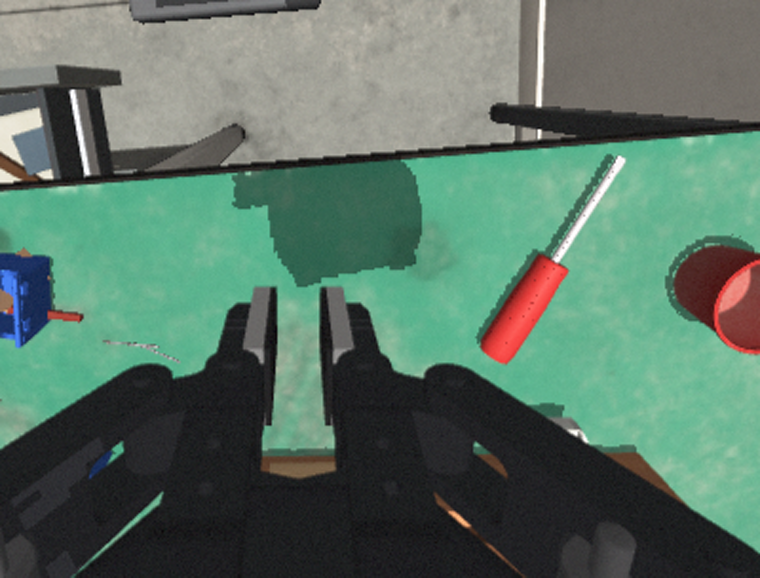

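Fingers are clear; the hand is pitched by 3.8 degrees. I'll correct it and look at the shut front with the jaws open.

send_rows(
  steps=[
    [[-0.1,0,0.1,0,-0.014,0,1],[-0.1,0,0.15,0,-0.014,0,1],[-0.1,0,0.15,0,-0.014,0,1],[-0.1,0,0.15,0,0,0,1],[0,0,0.1,0,0,0,1],[0,0,0,0,0,0,1]],
  ],
)

```text
time_s: 8.3
tcp_pos: [0.4731, 0.1138, 0.2668]
ee_rot: [[0.027, 0.08, 0.996], [-0.0, 0.997, -0.08], [-1.0, 0.002, 0.027]]
ft_force: [-0.5, -0.1, -0.4]
width: 1.001
```

Run:
```python
from h import *
from workcell import optics,r
s=st(r);c=optics.read_camera("wrist");crop(c,100,80,500,384,1.9,"pics/w6.png");crop(c,200,200,330,280,6,"pics/w6z.png")
import pickle;pickle.dump((s,c),open("w6.pkl","wb"))
```

```text
t 8.3 tcp [0.4731 0.1138 0.2668] yawz -4.6 tilt x [ 0.0267 -0.     -0.9996] ft [-0.53 -0.12 -0.4 ] w 1.001 q [  4.9   9.  -16.7  62.7  -0.1   9.5]
```

View pics/w6.png

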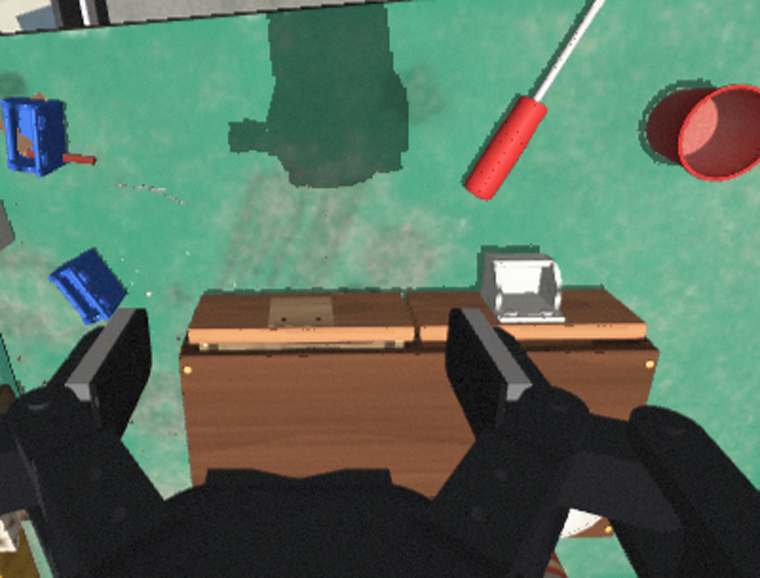

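View pics/w6z.png

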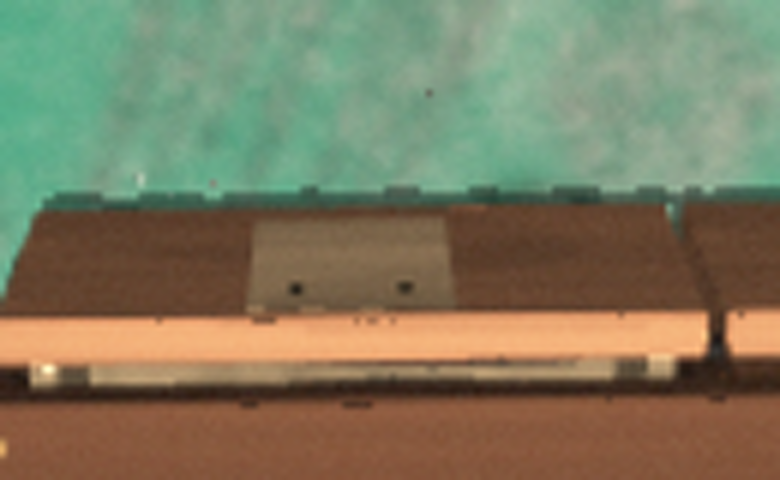

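The right front is now flush with the left one (both edges at crop row ~326-328). The holes are at zoomed (296,289) and (405,288).

Run:
```python
from h import *
import pickle;s,c=pickle.load(open("w6.pkl","rb"))
W=lambda x,y:(200+x/6-.42,200+y/6-.42);V=lambda x,y:(100+x/1.9-.24,80+y/1.9-.24)
for p,z in [((296,289),.053),((405,288),.053),((3,315),.066),((706,310),.066),((40,211),.006),((666,206),.006)]: print(onz(c,W(*p),z,s).round(4))
for p,z in [((189,328),.066),((646,325),.066),((206,294),.006),((600,289),.006)]: print(onz(c,V(*p),z,s).round(4))
```

```text
[0.6076 0.092  0.053 ]
[0.6096 0.1201 0.053 ]
[0.6013 0.0192 0.066 ]
[0.6143 0.1949 0.066 ]
[0.604  0.0177 0.006 ]
[0.6171 0.1964 0.006 ]
[0.6017 0.0179 0.066 ]
[0.6287 0.3787 0.066 ]
[0.6038 0.021  0.006 ]
[0.6278 0.3759 0.006 ]
```

send_rows(
  steps=[
    [[0.05,-0.34,-0.03,-0.02,0.006,0,1],[0.05,-0.34,-0.03,-0.02,0.006,0,1],[0.05,-0.34,-0.03,-0.02,0.005,0,1],[0.05,-0.34,-0.03,-0.02,0,0,1],[0.05,-0.34,-0.03,-0.015,0,0,1],[0.05,-0.34,-0.03,0,0,0,1],[0.05,-0.34,-0.03,0,0,0,1],[0,0,0,0,0,0,1]],
  ],
)

```text
time_s: 9.15
tcp_pos: [0.4423, -0.1763, 0.2152]
ee_rot: [[-0.013, -0.083, 0.996], [0.006, 0.997, 0.083], [-1.0, 0.007, -0.012]]
ft_force: [0.0, 0.7, 0.6]
width: 1.0
```

Run:
```python
from h import *
from workcell import optics,r
s=st(r);c=optics.read_camera("wrist");crop(c,100,80,500,384,1.9,"pics/w7.png")
import pickle;pickle.dump((s,c),open("w7.pkl","wb"))
```

```text
t 9.15 tcp [ 0.4423 -0.1763  0.2152] yawz 4.76 tilt x [-0.0129  0.006  -0.9999] ft [0.02 0.69 0.63] w 1.0 q [-30.6  11.7 -21.1  58.   -0.1 -35.3]
```

View pics/w7.png

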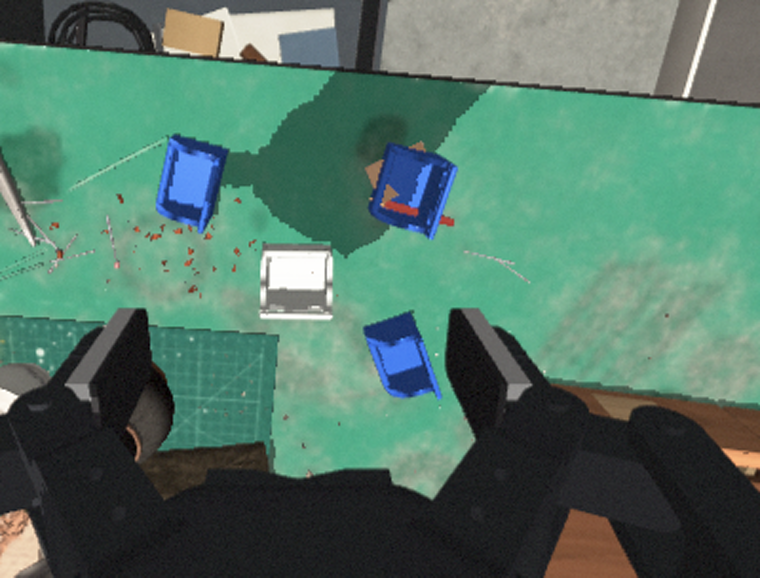

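The pull is centred at crop (297,282), square to the view, with its slotted back at the lower edge (away from the robot).

Run:
```python
from h import *
import pickle;s,c=pickle.load(open("w7.pkl","rb"))
crop(c,225,195,285,255,10,"pics/w7z.png")
```

```text
(no output)
```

View pics/w7z.png

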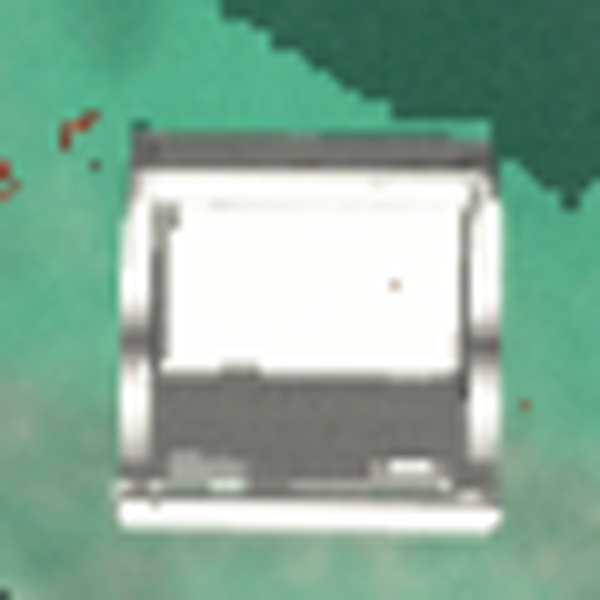

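Run:
```python
from h import *
import pickle;s,c=pickle.load(open("w7.pkl","rb"))
W=lambda x,y:(225+x/10-.45,195+y/10-.45)
P=[onz(c,W(*p),z,s) for p,z in [((118,530),.046),((500,528),.046),((135,138),0),((492,132),0),((134,172),.014),((496,168),.014)]]
for p in P: print(p.round(4))
for a,b in [(0,1),(2,3),(4,5)]:
    d=P[b]-P[a]; print(np.linalg.norm(d), np.degrees(np.arctan2(-d[0],d[1])), ((P[a]+P[b])/2).round(4))
```

```text
[ 0.544  -0.1934  0.046 ]
[ 0.5397 -0.1422  0.046 ]
[ 0.5051 -0.1962  0.    ]
[ 0.5    -0.1442  0.    ]
[ 0.505  -0.1955  0.014 ]
[ 0.5003 -0.1445  0.014 ]
0.05132147351206585 4.842916772840436 [ 0.5419 -0.1678  0.046 ]
0.052281793289399706 5.6078975254311505 [ 0.5026 -0.1702  0.    ]
0.05121328254046134 5.25333163187491 [ 0.5027 -0.17    0.014 ]
```

send_rows(
  steps=[
    [[0.2,0,0.17,-0.002,-0.004,-0.002,0.7],[0.2,0,0.17,0,-0.004,-0.002,0.7],[0.2,0,0.17,0,0,0,0.7],[0.2,0,0.17,0,0,0,0.7],[0.1,0,0,0,0,0,0.7],[0,0,0,0,0,0,0.7]],
  ],
)

```text
time_s: 9.8
tcp_pos: [0.5206, -0.1581, 0.1022]
ee_rot: [[-0.005, -0.092, 0.996], [0.007, 0.996, 0.092], [-1.0, 0.007, -0.004]]
ft_force: [-0.2, 0.6, -0.6]
width: 0.848
```

```bash
cat >> h.py <<'E'
def todo(s,p,yaw):
    "tool-axis shares to bring tcp to p, tool x down, z at yaw deg"
    e=np.array(s["ee_rot"]); a=np.radians(yaw)
    z=np.array([np.cos(a),np.sin(a),0]);x=np.array([0,0,-1.]);G=np.stack([x,np.cross(z,x),z],1)
    print("shift shares",(e.T@(np.array(p)-s["tcp_pos"])/.12).round(4),"turn shares",(np.degrees(R.from_matrix(e.T@G).as_rotvec())/90).round(4))
E
python3 - <<'E'
from h import *
from workcell import optics,r
s=st(r);todo(s,[.5262,-.1686,.025],5.1);c=optics.read_camera("wrist");crop(c,100,80,500,384,1.9,"pics/w8.png")
import pickle;pickle.dump((s,c),open("w8.pkl","wb"))
E
```

```text
t 9.8 tcp [ 0.5206 -0.1581  0.1022] yawz 5.29 tilt x [-0.005   0.0068 -1.    ] ft [-0.18  0.64 -0.55] w 0.848 q [-24.8  24.5 -21.   45.    0.2 -30.1]
shift shares [ 0.6423 -0.0964  0.0415] turn shares [ 0.0022 -0.0028 -0.0046]
```

View pics/w8.png

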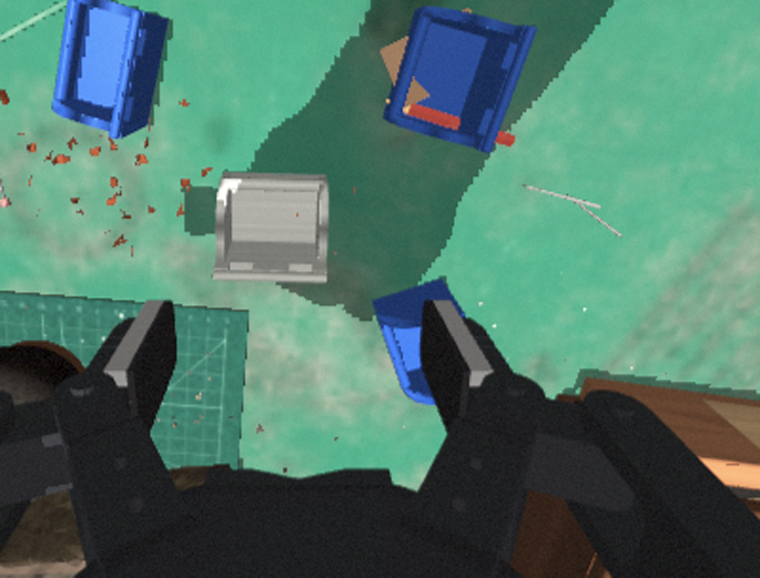

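Run:
```python
from h import *
import pickle;s,c=pickle.load(open("w8.pkl","rb"))
W=lambda x,y:(100+x/1.9-.24,80+y/1.9-.24)
P=[onz(c,W(*p),z,s) for p,z in [((213,281),.046),((328,281),.046),((221,175),.014),((326,174),.014)]]
for p in P: print(p.round(4))
for a,b in [(0,1),(2,3)]:
    d=P[b]-P[a]; print(np.linalg.norm(d), np.degrees(np.arctan2(-d[0],d[1])), ((P[a]+P[b])/2).round(4))
```

```text
[ 0.5441 -0.1933  0.046 ]
[ 0.5395 -0.1418  0.046 ]
[ 0.5028 -0.196   0.014 ]
[ 0.4977 -0.1453  0.014 ]
0.05174325354255097 5.072843848534114 [ 0.5418 -0.1675  0.046 ]
0.05096011043755833 5.7334735102398255 [ 0.5002 -0.1706  0.014 ]
```

send_rows(
  steps=[
    [[0,-0.05,0.02,0,-0.001,-0.002,0.7],[0,-0.05,0.02,0,-0.001,-0.002,0.7],[0,0,0,0,0,0,0.7],[0.2,0,0,0,0,0,0.7],[0.2,0,0,0,0,0,0.7],[0.1,0,0,0,0,0,0.7],[0,0,0,0,0,0,0.7]],
  ],
)

```text
time_s: 10.55
tcp_pos: [0.53, -0.174, 0.0491]
ee_rot: [[0.011, -0.089, 0.996], [-0.006, 0.996, 0.09], [-1.0, -0.007, 0.01]]
ft_force: [-0.3, 0.2, 1.2]
width: 0.849
```

Run:
```python
from h import *
from workcell import optics,r
s=st(r);todo(s,[.5262,-.1686,.025],5.1)
```

```text
t 10.55 tcp [ 0.53   -0.174   0.0491] yawz 5.14 tilt x [ 0.0109 -0.0056 -0.9999] ft [-0.33  0.17  1.23] w 0.849 q [-25.7  28.8 -23.2  37.3  -0.  -30.9]
shift shares [ 0.2     0.049  -0.0298] turn shares [0.0004 0.0066 0.0042]
```

send_rows(
  steps=[
    [[0.05,0.02,-0.014,0,0.003,0.002,0.7],[0.05,0.02,-0.014,0,0.003,0.002,0.7],[0.05,0,0,0,0,0,0.7],[0.03,0,0,0,0,0,0.7],[0,0,0,0,0,0,0.7]],
  ],
)

```text
time_s: 11.05
tcp_pos: [0.5278, -0.1702, 0.0285]
ee_rot: [[0.004, -0.089, 0.996], [-0.001, 0.996, 0.089], [-1.0, -0.002, 0.003]]
ft_force: [-0.8, -0.0, -0.3]
width: 0.851
```

Run:
```python
from h import *
from workcell import optics,r
s=st(r);todo(s,[.5262,-.1686,.025],5.1)
```

```text
t 11.05 tcp [ 0.5278 -0.1702  0.0285] yawz 5.12 tilt x [ 0.0036 -0.0013 -1.    ] ft [-0.82 -0.04 -0.27] w 0.851 q [-25.5  30.4 -24.1  35.2   0.  -30.6]
shift shares [ 0.0293  0.0144 -0.0118] turn shares [0.0002 0.0022 0.001 ]
```

send_rows(
  newtons=70,
  steps=[
    [[0.02,0.012,-0.01,0,0.002,0.001,0.7],[0,0,0,0,0,0,0.3],[0,0,0,0,0,0,-0.3],[0,0,0,0,0,0,-1],[0,0,0,0,0,0,-1],[0,0,0,0,0,0,-1],[0,0,0,0,0,0,-1]],
  ],
)

```text
time_s: 11.75
tcp_pos: [0.527, -0.169, 0.0267]
ee_rot: [[0.001, -0.089, 0.996], [-0.001, 0.996, 0.089], [-1.0, -0.001, 0.001]]
ft_force: [-0.1, 0.7, 0.1]
width: 0.001
```

Run:
```python
from h import *
from workcell import optics,r
s=st(r);c=optics.read_camera("wrist");crop(c,150,180,370,340,3.4,"pics/w9.png")
```

```text
t 11.75 tcp [ 0.527  -0.169   0.0267] yawz 5.13 tilt x [ 1.3e-03 -5.0e-04 -1.0e+00] ft [-0.12  0.7   0.05] w 0.001 q [-25.4  30.6 -24.2  35.1   0.  -30.5]
```

View pics/w9.png

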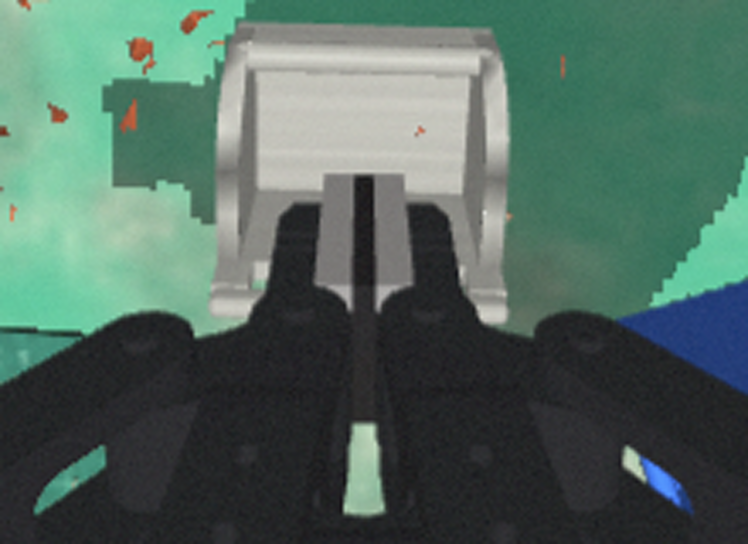

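Not gripped: the opening reads 0 and the fingers have shut in front of the undisturbed pull in the picture. I'll look from the other cameras before moving.

Run:
```python
from h import *
from workcell import optics,r
s=r.read_state()
p=np.array(s["tcp_pos"]);e=np.array(s["ee_rot"])
for n,b in [("scene",(190,170,270,240,9)),("top",(230,170,310,240,9))]:
    c=optics.read_camera(n)
    k=b[4];im=cv2.resize(bgr(c)[b[1]:b[3],b[0]:b[2]],None,fx=k,fy=k,interpolation=cv2.INTER_CUBIC)
    for q,col in [(p,(0,0,255)),(p+e[:,0]*.022,(0,255,255)),(p-e[:,0]*.054,(255,0,255))]:
        u=proj(c,q);cv2.circle(im,(int((u[0]-b[0]+.5)*k),int((u[1]-b[1]+.5)*k)),4,col,-1)
    cv2.imwrite(f"pics/{n}9.png",im)
```

```text
(no output)
```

View pics/scene9.png

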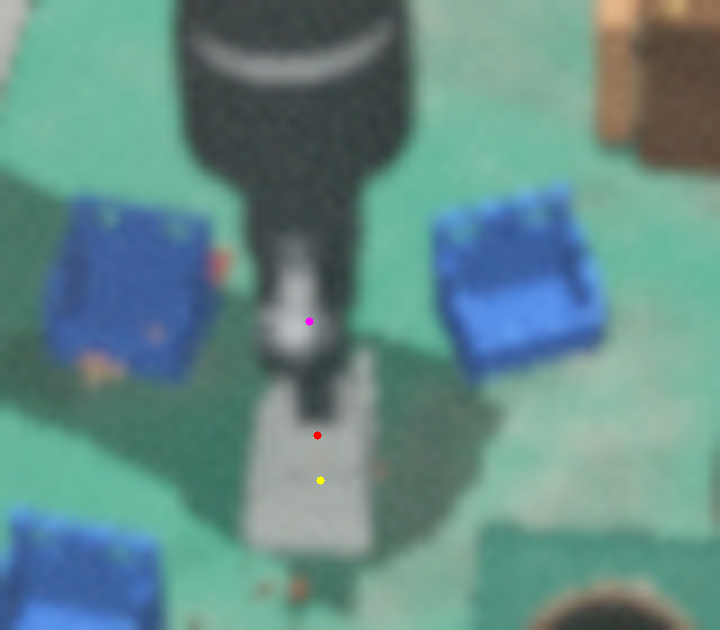

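View pics/top9.png

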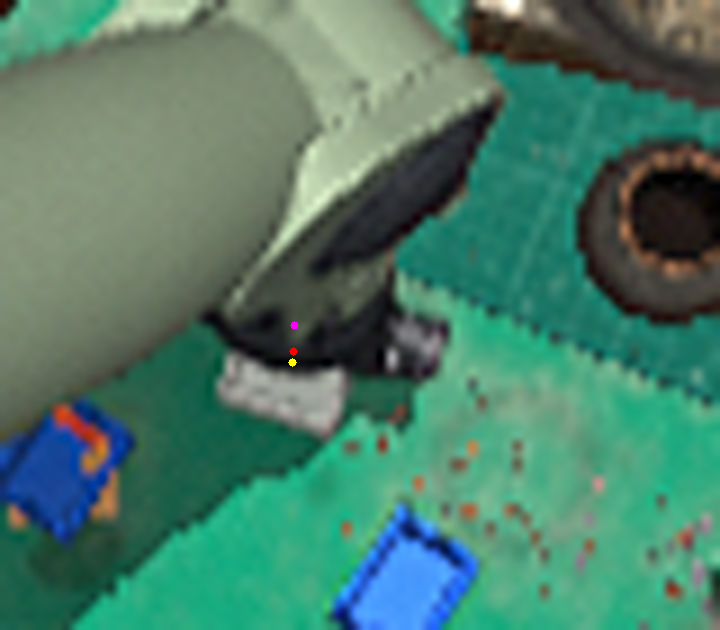

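Run:
```python
from h import *
from workcell import optics,r
s=r.read_state();p=np.array(s["tcp_pos"]);e=np.array(s["ee_rot"])
w=optics.read_camera("wrist");c=optics.read_camera("scene")
a=ray(w,(256.6,231.3),s);b=ray(c,(190+317/9-.45,170+421/9-.45))
X=tri([a,b]);print(X.round(4),"tool:",(e.T@(X-p)).round(4),[np.linalg.norm(np.cross(X-o,d)).round(4) for o,d in (a,b)])
print("scene cam",a[0].round(3),b[0].round(3))
st(r)
```

```text
[ 0.5248 -0.1674  0.0295] tool: [-0.0029  0.0018 -0.002 ] [np.float64(0.0026), np.float64(0.0026)]
scene cam [ 0.449 -0.175  0.181] [ 0.699 -1.061  0.952]
t 12.0 tcp [ 0.5269 -0.1689  0.0266] yawz 5.12 tilt x [ 1.1e-03 -4.0e-04 -1.0e+00] ft [ 0.18  0.1  -0.92] w 0.001 q [-25.4  30.6 -24.2  35.1   0.  -30.5]
```

The two-view fix puts the shut fingertips level with the reported TCP (-3 mm), not 22 mm ahead of it as stated. So the jaws closed above the cheeks. I'll rise, open and go about 25 mm lower.

send_rows(
  steps=[
    [[-0.1,0,0,0,0,0,-1],[-0.1,0,0,0,0,0,-1],[0,0,0,0,0,0,0.7],[0,0,0,0,0,0,0.7],[0,0,0,0,0,0,0.7],[0,0,0,0,0,0,0.7]],
  ],
)

```text
time_s: 12.6
tcp_pos: [0.5276, -0.1692, 0.0538]
ee_rot: [[0.003, -0.089, 0.996], [-0.001, 0.996, 0.089], [-1.0, -0.002, 0.003]]
ft_force: [0.3, 0.0, -0.0]
width: 0.677
```

Run:
```python
from h import *
from workcell import optics,r
s=st(r);todo(s,[.5262,-.1686,.003],5.1);c=optics.read_camera("wrist");crop(c,100,180,400,384,2.5,"pics/w10.png")
```

```text
t 12.6 tcp [ 0.5276 -0.1692  0.0538] yawz 5.13 tilt x [ 0.0029 -0.0013 -1.    ] ft [ 0.25  0.04 -0.02] w 0.677 q [-25.4  28.4 -22.9  38.5   0.  -30.5]
shift shares [ 0.4232  0.0068 -0.0123] turn shares [0.0003 0.0018 0.001 ]
```

View pics/w10.png

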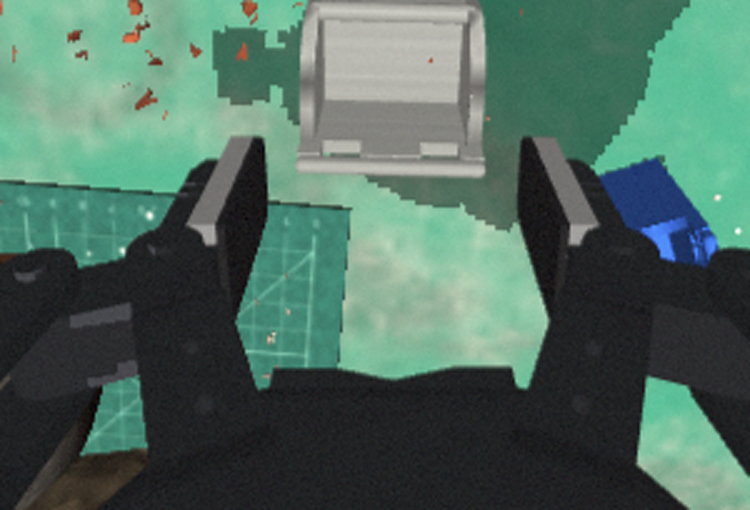

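send_rows(
  steps=[
    [[0.08,0.004,-0.006,0,0.001,0,0.7],[0.08,0.004,-0.006,0,0.001,0,0.7],[0.08,0,0,0,0,0,0.7],[0.05,0,0,0,0,0,0.7],[0.03,0,0,0,0,0,0.7],[0,0,0,0,0,0,0.7]],
  ],
)

```text
time_s: 13.25
tcp_pos: [0.5241, -0.1675, 0.0097]
ee_rot: [[-0.004, -0.089, 0.996], [0.0, 0.996, 0.089], [-1.0, 0.001, -0.004]]
ft_force: [-0.0, 0.5, 0.5]
width: 0.855
```

Run:
```python
from h import *
from workcell import optics,r
s=st(r);todo(s,[.5262,-.1686,.003],5.1)
```

```text
t 13.25 tcp [ 0.5241 -0.1675  0.0097] yawz 5.12 tilt x [-4.5e-03  3.0e-04 -1.0e+00] ft [-0.03  0.49  0.52] w 0.855 q [-25.4  31.9 -25.1  33.3  -0.1 -30.5]
shift shares [ 0.0555 -0.0105  0.0168] turn shares [ 0.0003 -0.0028 -0.0004]
```

send_rows(
  steps=[
    [[0.02,-0.006,0.01,0,-0.002,0,0.7],[0.02,-0.004,0.006,0,-0.001,0,0.7],[0.01,0,0,0,0,0,0.7],[0,0,0,0,0,0,0.7]],
  ],
)

```text
time_s: 13.65
tcp_pos: [0.5269, -0.169, 0.0036]
ee_rot: [[0.002, -0.089, 0.996], [0.0, 0.996, 0.089], [-1.0, 0.0, 0.002]]
ft_force: [0.5, -0.3, -0.3]
width: 0.85
```

Run:
```python
from h import *
from workcell import optics,r
s=st(r);todo(s,[.5262,-.1686,.003],5.1);c=optics.read_camera("wrist");crop(c,100,180,400,384,2.5,"pics/w11.png")
```

```text
t 13.65 tcp [ 0.5269 -0.169   0.0036] yawz 5.12 tilt x [ 1.7e-03  3.0e-04 -1.0e+00] ft [ 0.54 -0.35 -0.32] w 0.85 q [-25.5  32.5 -25.2  32.2   0.1 -30.6]
shift shares [ 0.0053  0.0035 -0.0055] turn shares [ 0.0002  0.0011 -0.0001]
```

View pics/w11.png

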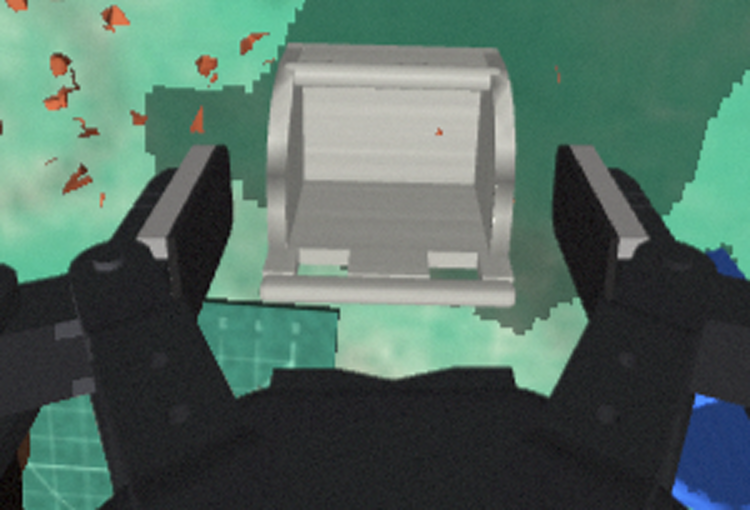

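The jaws (gap 230–555) straddle the pull (265–513) evenly. I'll close at 70 N.

send_rows(
  newtons=70,
  steps=[
    [[0,0,0,0,0,0,0.2],[0,0,0,0,0,0,-0.2],[0,0,0,0,0,0,-1],[0,0,0,0,0,0,-1],[0,0,0,0,0,0,-1],[0,0,0,0,0,0,-1]],
  ],
)

```text
time_s: 14.3
tcp_pos: [0.5272, -0.1691, 0.0046]
ee_rot: [[0.003, -0.089, 0.996], [-0.0, 0.996, 0.089], [-1.0, -0.0, 0.003]]
ft_force: [-0.0, 0.6, 0.1]
width: 0.586
```

Run:
```python
from h import *
from workcell import optics,r
s=st(r);c=optics.read_camera("wrist");crop(c,100,180,400,384,2.5,"pics/w12.png")
```

```text
t 14.3 tcp [ 0.5272 -0.1691  0.0046] yawz 5.12 tilt x [ 2.6e-03 -2.0e-04 -1.0e+00] ft [-0.02  0.59  0.14] w 0.586 q [-25.5  32.4 -25.2  32.3   0.1 -30.6]
```

View pics/w12.png

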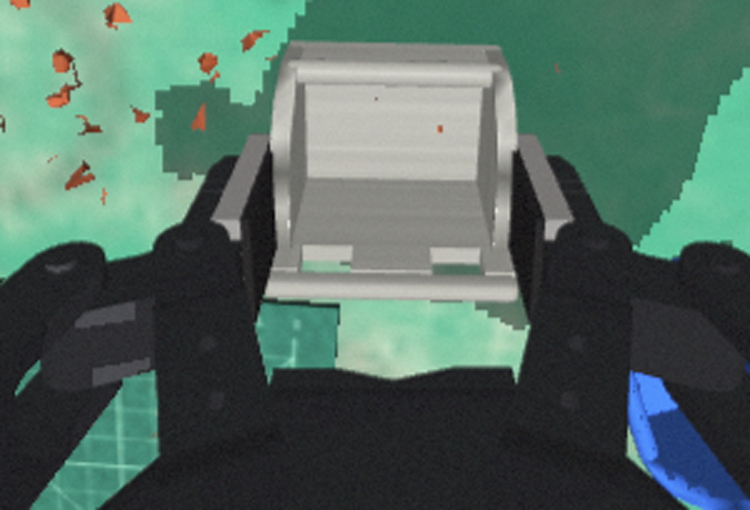

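Gripped (opening 0.586 ≈ 50 mm). Lifting.

send_rows(
  steps=[
    [[-0.05,0,0,0,0,0,-1],[-0.15,0,0,0,0,0,-1],[-0.2,0,0,0,0,0,-1],[-0.2,0,-0.1,0,0,0,-1],[-0.2,0,-0.1,0,0,0,-1],[0,0,0,0,0,0,-1]],
  ],
)

```text
time_s: 14.95
tcp_pos: [0.5012, -0.1706, 0.104]
ee_rot: [[-0.001, -0.09, 0.996], [0.001, 0.996, 0.09], [-1.0, 0.001, -0.001]]
ft_force: [0.8, -0.9, -2.1]
width: 0.592
```

Run:
```python
from h import *
from workcell import optics,r
s=st(r);todo(s,[.54,.111,.10],-4.2);c=optics.read_camera("wrist");crop(c,100,180,400,384,2.5,"pics/w13.png")
```

```text
t 14.95 tcp [ 0.5012 -0.1706  0.104 ] yawz 5.15 tilt x [-7.0e-04  1.3e-03 -1.0e+00] ft [ 0.82 -0.89 -2.09] w 0.592 q [-26.8  22.8 -23.4  43.9   0.  -32. ]
shift shares [0.0358 2.3079 0.5323] turn shares [ 0.1039 -0.0005 -0.0008]
```

View pics/w13.png

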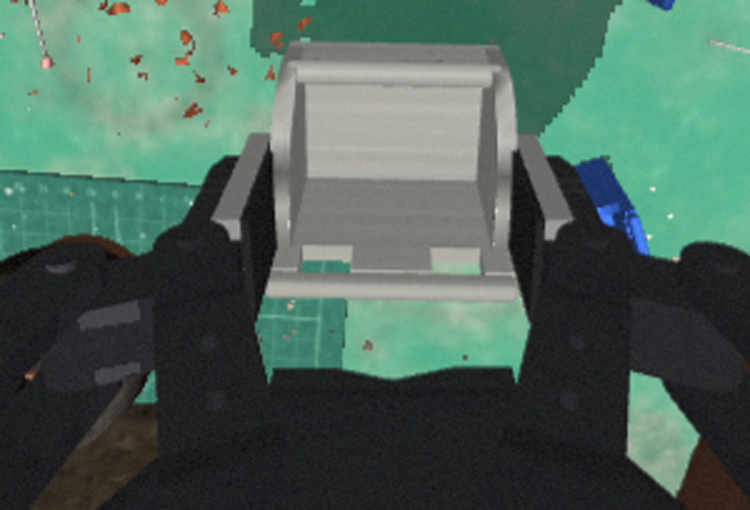

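Held level and square. Carrying it over to in front of the drawer.

send_rows(
  steps=[
    [[0,0.3,0.02,0.015,0,0,-1],[0,0.3,0.02,0.015,0,0,-1],[0,0.3,0.02,0.015,0,0,-1],[0,0.3,0.02,0.015,0,0,-1],[0,0.3,0.02,0.015,0,0,-1],[0,0.3,0.02,0.015,0,0,-1],[0,0.3,0.02,0.013,0,0,-1],[0,0,0,0,0,0,-1]],
  ],
)

```text
time_s: 15.8
tcp_pos: [0.5147, 0.0903, 0.0957]
ee_rot: [[-0.006, 0.083, 0.997], [0.003, 0.997, -0.083], [-1.0, 0.003, -0.006]]
ft_force: [0.7, -0.3, -2.0]
width: 0.591
```

Run:
```python
from h import *
from workcell import optics,r
s=st(r);todo(s,[.55,.1103,.0206],-4.2)
```

```text
t 15.8 tcp [0.5147 0.0903 0.0957] yawz -4.77 tilt x [-0.006   0.0031 -1.    ] ft [ 0.67 -0.31 -2.04] w 0.591 q [  1.7  22.9 -24.7  42.7   0.2   6.5]
shift shares [0.6244 0.1887 0.2829] turn shares [-0.0063 -0.0039 -0.0017]
```

send_rows(
  steps=[
    [[0.1,0.06,0.08,-0.002,-0.001,-0.001,-1],[0.1,0.06,0.08,-0.002,-0.001,-0.001,-1],[0.1,0.05,0.08,-0.002,-0.001,0,-1],[0.1,0,0,0,0,0,-1],[0.1,0,0,0,0,0,-1],[0.04,0,0,0,0,0,-1],[0,0,0,0,0,0,-1]],
  ],
)

```text
time_s: 16.5
tcp_pos: [0.5417, 0.1086, 0.0217]
ee_rot: [[-0.01, 0.071, 0.997], [-0.002, 0.998, -0.071], [-1.0, -0.003, -0.01]]
ft_force: [-1.3, 0.2, -1.2]
width: 0.588
```

Run:
```python
from h import *
from workcell import optics,r
s=st(r);todo(s,[.57,.1088,.0206],-4.2);c=optics.read_camera("wrist");crop(c,100,180,400,384,2.5,"pics/w14.png")
```

```text
t 16.5 tcp [0.5417 0.1086 0.0217] yawz -4.05 tilt x [-0.0102 -0.0024 -0.9999] ft [-1.27  0.24 -1.24] w 0.588 q [  3.7  31.3 -23.8  35.5  -0.1   7.8]
shift shares [0.0065 0.0182 0.2351] turn shares [ 0.0017 -0.0063  0.002 ]
```

View pics/w14.png

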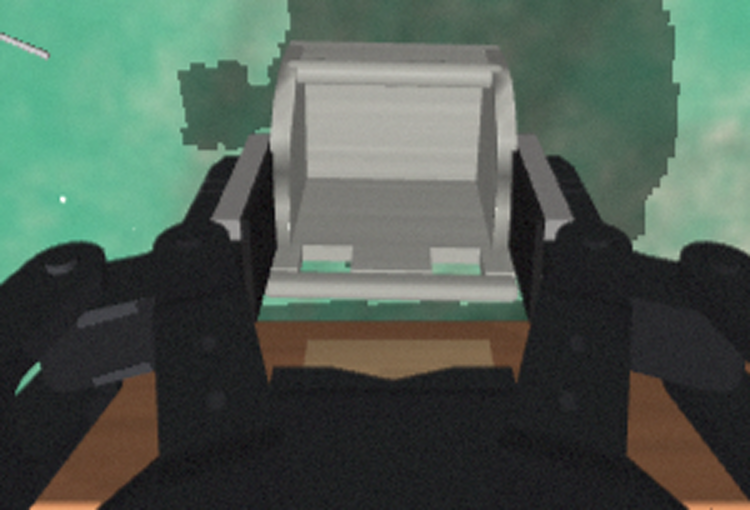

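The pale patch (305–490) is nearly centred behind the pull (265–518). Closing the gap.

send_rows(
  steps=[
    [[0.003,0.007,0.07,0.001,-0.003,0.001,-1],[0.003,0.007,0.07,0.001,-0.002,0.001,-1],[0,0.004,0.07,0,0,0,-1],[0,0,0.05,0,0,0,-1],[0,0,0.03,0,0,0,-1],[0,0,0,0,0,0,-1]],
  ],
)

```text
time_s: 17.15
tcp_pos: [0.5826, 0.1076, 0.0239]
ee_rot: [[0.005, 0.075, 0.997], [0.001, 0.997, -0.075], [-1.0, 0.001, 0.005]]
ft_force: [0.5, -0.5, -1.8]
width: 0.59
```

Run:
```python
from h import *
from workcell import optics,r
s=st(r);todo(s,[.5935,.1071,.0206],-4.2);c=optics.read_camera("wrist");crop(c,100,180,400,384,2.5,"pics/w15.png")
```

```text
t 17.15 tcp [0.5826 0.1076 0.0239] yawz -4.29 tilt x [ 4.7e-03  6.0e-04 -1.0e+00] ft [ 0.49 -0.54 -1.75] w 0.59 q [  3.3  33.9 -18.3  37.5   0.    7.6]
shift shares [0.0276 0.0022 0.0906] turn shares [-0.0011  0.0029 -0.0006]
```

View pics/w15.png

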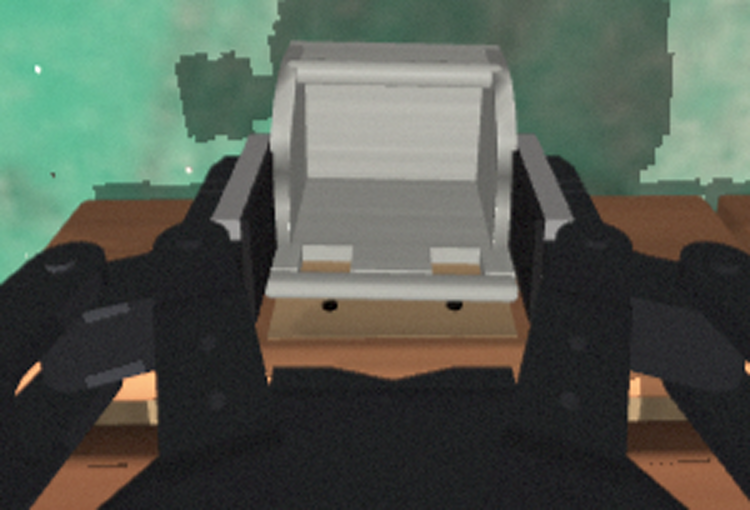

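Holes at (330,305) and (454,305), slots centred at 327 and 455, so it is lined up sideways. Lowering 3 mm, then creeping into contact.

send_rows(
  steps=[
    [[0.014,0.001,0.02,0,0.001,0,-1],[0.013,0.001,0.02,0,0.001,0,-1],[0,0,0.02,0,0,0,-1],[0,0,0,0,0,0,-1]],
  ],
)

```text
time_s: 17.6
tcp_pos: [0.5889, 0.1074, 0.02]
ee_rot: [[-0.001, 0.075, 0.997], [0.001, 0.997, -0.075], [-1.0, 0.001, -0.001]]
ft_force: [0.5, 0.2, -1.3]
width: 0.586
```

Run:
```python
from h import *
from workcell import optics,r
s=st(r);todo(s,[.5935,.1071,.0206],-4.2);c=optics.read_camera("wrist");crop(c,200,240,310,330,6.6,"pics/w16.png")
```

```text
t 17.6 tcp [0.5889 0.1074 0.02  ] yawz -4.28 tilt x [-7.e-04  8.e-04 -1.e+00] ft [ 0.49  0.15 -1.29] w 0.586 q [  3.3  34.9 -17.1  38.    0.    7.5]
shift shares [-0.0054  0.      0.0382] turn shares [-0.0009 -0.0005 -0.0005]
```

View pics/w16.png

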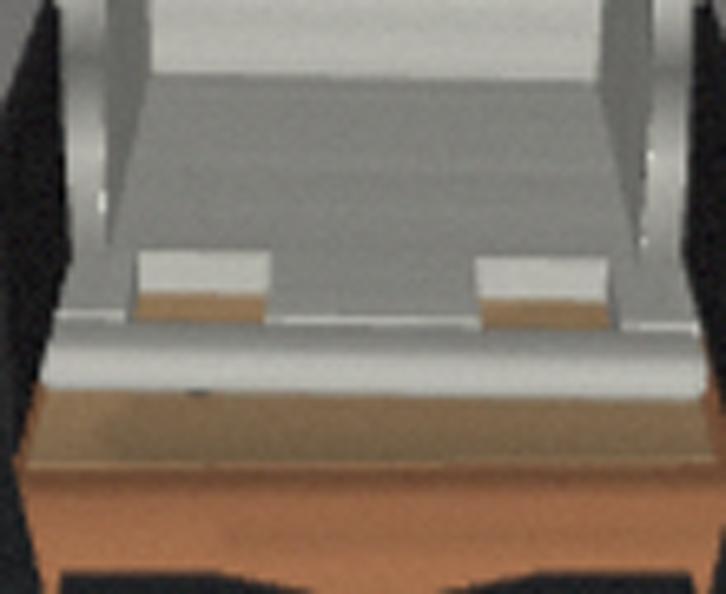

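send_rows(
  steps=[
    [[-0.003,0,0.02,0,0,0,-1],[-0.002,0,0.02,0,0,0,-1]],
  ],
)

```text
time_s: 17.85
tcp_pos: [0.593, 0.1071, 0.0204]
ee_rot: [[-0.002, 0.074, 0.997], [0.001, 0.997, -0.074], [-1.0, 0.001, -0.002]]
ft_force: [-2.5, 0.4, -1.7]
width: 0.581
```

send_rows(
  steps=[
    [[0,0,0.02,0,0,0,-1]],
  ],
)

```text
time_s: 17.95
tcp_pos: [0.593, 0.1072, 0.02]
ee_rot: [[-0.007, 0.074, 0.997], [0.001, 0.997, -0.074], [-1.0, 0.001, -0.007]]
ft_force: [-9.2, 0.4, 3.5]
width: 0.585
```

send_rows(
  steps=[
    [[0,0,0.02,0,0,0,-1]],
  ],
)

```text
time_s: 18.05
tcp_pos: [0.5928, 0.1072, 0.0195]
ee_rot: [[-0.012, 0.073, 0.997], [0.002, 0.997, -0.073], [-1.0, 0.001, -0.012]]
ft_force: [-7.5, 0.8, 1.6]
width: 0.589
```

send_rows(
  steps=[
    [[-0.006,0,0.025,0,-0.01,0,-1],[-0.005,0,0.025,0,-0.006,0,-1]],
  ],
)

```text
time_s: 18.25
tcp_pos: [0.5932, 0.1072, 0.0193]
ee_rot: [[0.003, 0.072, 0.997], [0.0, 0.997, -0.072], [-1.0, 0.0, 0.003]]
ft_force: [-6.6, -0.1, 2.0]
width: 0.587
```

Run:
```python
from h import *
from workcell import optics,r
for i in range(6):
    s=st(r);optics.read_camera("top")
```

```text
t 18.25 tcp [0.5932 0.1072 0.0193] yawz -4.11 tilt x [ 2.9e-03  3.0e-04 -1.0e+00] ft [-6.56 -0.14  2.01] w 0.587 q [  3.2  35.2 -16.6  38.    0.    7.3]
t 18.3 tcp [0.5932 0.1072 0.0193] yawz -4.11 tilt x [ 3.e-03  3.e-04 -1.e+00] ft [-5.35 -0.82  0.16] w 0.588 q [  3.2  35.2 -16.7  38.    0.    7.3]
t 18.35 tcp [0.5932 0.1072 0.0193] yawz -4.11 tilt x [ 2.9e-03  3.0e-04 -1.0e+00] ft [-5.93  0.02  0.54] w 0.584 q [  3.2  35.2 -16.6  38.    0.    7.3]
t 18.4 tcp [0.5933 0.1072 0.0193] yawz -4.11 tilt x [ 2.8e-03  3.0e-04 -1.0e+00] ft [-4.91  0.02  1.05] w 0.591 q [  3.2  35.2 -16.6  38.    0.    7.3]
t 18.45 tcp [0.5932 0.1072 0.0193] yawz -4.11 tilt x [ 2.6e-03  3.0e-04 -1.0e+00] ft [-6.53  0.15  1.65] w 0.587 q [  3.2  35.2 -16.6  38.    0.    7.3]
t 18.5 tcp [0.5932 0.1072 0.0193] yawz -4.11 tilt x [ 2.6e-03  3.0e-04 -1.0e+00] ft [-6.38 -0.05  0.31] w 0.583 q [  3.2  35.2 -16.6  38.    0.    7.3]
```

send_rows(
  steps=[
    [[-0.012,0,0.042,0,-0.002,0,-1]],
  ],
)

```text
time_s: 18.65
tcp_pos: [0.5932, 0.1072, 0.0194]
ee_rot: [[-0.003, 0.07, 0.998], [0.001, 0.998, -0.07], [-1.0, 0.0, -0.004]]
ft_force: [-11.5, 1.1, 0.1]
width: 0.586
```

Run:
```python
from h import *
from workcell import optics,r
for i in range(6):
    s=st(r);c=optics.read_camera("wrist")
crop(c,100,180,400,384,2.5,"pics/w17.png")
```

```text
t 18.65 tcp [0.5932 0.1072 0.0194] yawz -4.04 tilt x [-3.5e-03  6.0e-04 -1.0e+00] ft [-11.52   1.05   0.13] w 0.586 q [  3.2  35.4 -16.2  38.6   0.    7.2]
t 18.7 tcp [0.5932 0.1071 0.0194] yawz -4.04 tilt x [-4.e-03  6.e-04 -1.e+00] ft [-10.16   1.04   1.82] w 0.585 q [  3.2  35.4 -16.2  38.6   0.    7.2]
t 18.75 tcp [0.5932 0.1072 0.0193] yawz -4.04 tilt x [-3.8e-03  6.0e-04 -1.0e+00] ft [-9.49 -0.69  1.77] w 0.59 q [  3.2  35.4 -16.2  38.6   0.    7.2]
t 18.8 tcp [0.5932 0.1072 0.0194] yawz -4.04 tilt x [-3.7e-03  5.0e-04 -1.0e+00] ft [-9.27  0.73  1.52] w 0.589 q [  3.2  35.4 -16.2  38.6   0.    7.2]
t 18.85 tcp [0.5932 0.1071 0.0193] yawz -4.05 tilt x [-3.7e-03  5.0e-04 -1.0e+00] ft [-9.78  1.25  1.45] w 0.586 q [  3.2  35.4 -16.2  38.6   0.    7.3]
t 18.9 tcp [0.5932 0.1071 0.0193] yawz -4.04 tilt x [-3.6e-03  5.0e-04 -1.0e+00] ft [-8.76  0.35  0.56] w 0.591 q [  3.2  35.4 -16.2  38.6   0.    7.2]
```

View pics/w17.png

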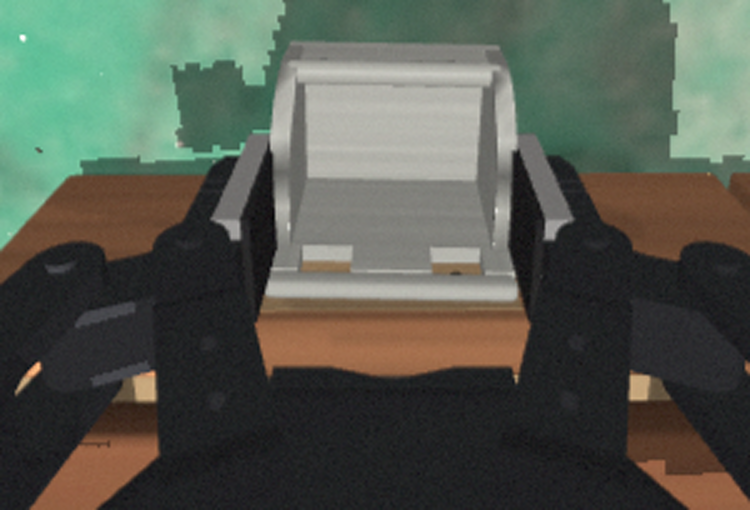

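Run:
```python
from h import *
from workcell import optics,r
s=st(r);c=optics.read_camera("wrist");crop(c,215,272,305,302,8,"pics/w18.png")
p=np.array(s["tcp_pos"]);e=np.array(s["ee_rot"])
n=e[:,2];q=p+n*.0153
for uv in [(220,261),(232,262),(282,262),(282.2,289.0),(220,284.7),(282,284.9)]:
    o,d=ray(c,uv,s); X=o+d*((q-o)@n)/(d@n); print(uv,X.round(4),(e.T@(X-p)).round(4))
```

```text
t 18.95 tcp [0.5932 0.1071 0.0193] yawz -4.05 tilt x [-3.6e-03  5.0e-04 -1.0e+00] ft [-9.9   0.9   1.32] w 0.59 q [  3.2  35.4 -16.2  38.6   0.    7.2]
(220, 261) [0.6068 0.0834 0.0238] [-0.0045 -0.0227  0.0153]
(232, 262) [0.6074 0.0911 0.025 ] [-0.0057 -0.015   0.0153]
(282, 262) [0.6096 0.1226 0.025 ] [-0.0057  0.0165  0.0153]
(282.2, 289.0) [0.6095 0.1203 0.0514] [-0.0321  0.0143  0.0153]
(220, 284.7) [0.6071 0.0864 0.0477] [-0.0284 -0.0196  0.0153]
(282, 284.9) [0.6095 0.1205 0.0479] [-0.0286  0.0145  0.0153]
```

View pics/w18.png

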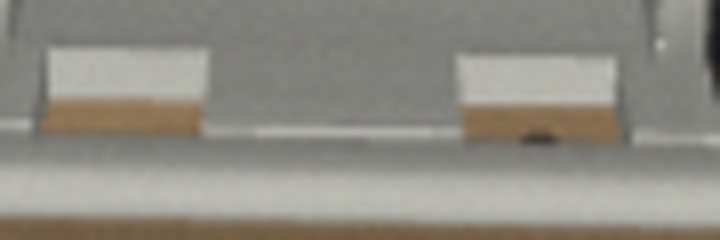

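The right hole sits mid-slot sideways (column 540 in both). The slot's lower edge is at z≈48 mm, so the slot centre is about 52 mm against the hole at 53 mm. I'll hold the press for over a second and check forces.

Run:
```python
from h import *
from workcell import optics,r
F=[]
for i in range(30):
    c=optics.read_camera("scene" if i%2 else "top");F.append(r.read_state()["ft_force"])
    if i==28: t=c
F=np.array(F);a=np.radians(-4.2);f=-(F@np.array([np.cos(a),np.sin(a),0]))
print(f.mean().round(2),f.min().round(2),f.max().round(2));st(r)
a=bgr(c)[95:230,180:340];cv2.imwrite("pics/sf.png",cv2.resize(a,None,fx=4.5,fy=4.4,interpolation=cv2.INTER_CUBIC))
```

```text
9.47 8.69 10.51
t 20.5 tcp [0.5932 0.1072 0.0193] yawz -4.05 tilt x [-3.5e-03  5.0e-04 -1.0e+00] ft [-9.58  0.42  0.72] w 0.587 q [  3.2  35.4 -16.2  38.6   0.    7.3]
```

View pics/sf.png

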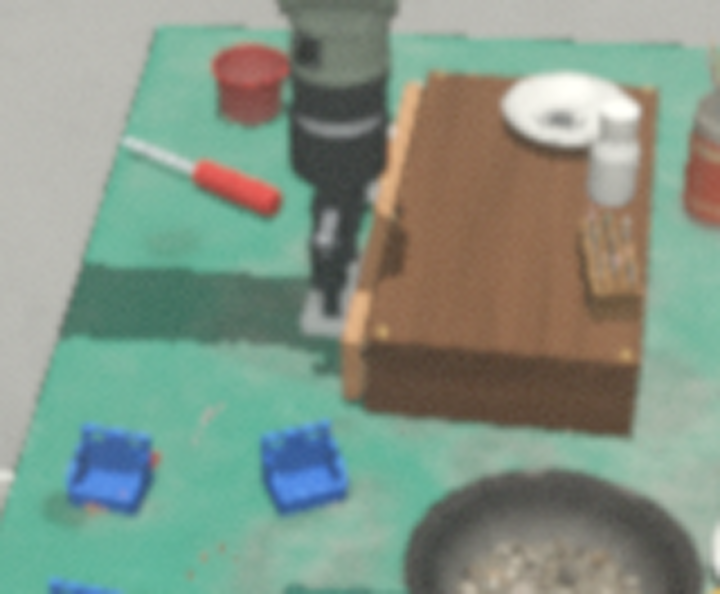

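The drawer is flush with the left front, and the pull is held on it in the jaws. The screwdriver is where it was, and the press is steady at 8.7–10.5 N over 1.5 s.

```bash
python3 -c "
from workcell import order
print(order.hand_in())"
```

```text
the job is handed in; nothing more can be done
None
```

I pushed the drawer home past its catch, then gripped the aluminium pull and pressed it on the drawer front. I handed in at 20.5 s, still gripping and pressing; hand-in gives no verdict.

**Last checks**
- **Drawer:** its front is flush with the left drawer's in the pictures.
- **Push:** about 9.5 N (8.7–10.5 N) over the last 1.5 s, with the arm at rest.
- **Sideways:** the right pilot hole is centred in its slot. The left hole was hidden by the pull's rim in the final view, but both lined up just before contact.
- **Height:** the slots sit about 1 mm low against the 5 mm allowed.
- **Attitude:** the hand's tilt and turn from the drawer front are under 0.01 rad.
- **Bystanders:** the screwdriver has not moved in the pictures. I did not re-measure the other five, but the arm touched nothing on the way.

**What disagreed**
- **Fingertip position:** the shut fingertips measured about 3 mm behind the reported TCP, not 22 mm ahead as stated. Because of that my first grasp closed above the pull without touching it. I went about 25 mm lower and the second grasp held.
- **Level in the wrist picture:** one slot appears about one pixel lower than the other. It looked the same when the pull stood on the bench, so I took it for a camera effect.

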